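Shut the gas cock with its key

TASK

Shut off the gas at the burner for servicing: lift the cock key (the T-handled key with the wide oblong socket) up and off its pair of prongs on the rack, feel it down over the flat tang on top of the gas cock until it is fully home, and turn it clockwise, seen from above, until the cock comes up against its stop with the key's handle straight across the pipe. Leave the key standing on the cock, and leave the other key hanging and the gear lying about where it is.

Things in the scene. Friction and masses are not known exactly. Their poses are not given: they have to be found in the camera images.
- key: Cock key, dark steel, 0.34 to 0.52 kg, 150 mm tall, hanging upright by its T-handle. Origin: centre of the mouth at its lower end; z up the shaft (14 mm round), x along handle and slot. Its lower end is an oblong box socket, outside 49.5 (x) by 35.5 (y) by 37 mm high, with a slot open downwards, 33.5 mm long (x), 11.5 wide (y), 25 deep. It fits the tang either way round (half-turn).
- key_bar (a point): Centre of the cock key's handle, 141 mm above the key's mouth; axes as the key's. The handle is a bar 120 mm long (x), 16 mm wide (y) and 18 mm high, so its underside is 132 mm above the mouth.
- nut_key: The other T-handled key, of the same height, handle and material and hanging on the other pair of prongs, but with a slim round socket 26 mm in diameter. Origin and axes as for the cock key. To be left hanging; which pair of prongs holds which key varies.
- rack: Key rack, a galvanised frame fixed to the casing. Origin on the casing below the middle of the strip's rear face; prongs stick out along -x (roughly towards the robot), y runs along it. Strip 177 to 203 mm high, 320 mm long, between two 24 mm square uprights at y = +-148 mm; open below it. Two pairs of prongs, the pairs centred at y = +-80 mm. Nothing stands above the keys.
- rack_prongs (a point): On the rack, midway between the two pairs of prongs, at seat level (175 mm high, x = -75 mm of the rack); axes as the rack's. Prongs are 8 mm bar, those of a pair 80 mm apart, 40 mm either side of the shaft. Each has a flat 32 mm long seat and ends 100 mm out in an upturned tip 199 mm high: the handle must rise over 24 mm before it can be drawn out over the tips.
- cock: Brass gas cock in a loop of black pipe on the casing, fixed. Origin on the casing below the cock's upright axis; x along the pipe, z up. Pipe 33 mm in diameter, centre 48 mm up, elbows at x = +-125 mm. Tang along the pipe: open; tang across the pipe: shut, at a fixed stop; it turns 90 degrees clockwise (seen from above) from open to shut.
- cock_seat (a point): Centre of the cock's flat round top (54 mm in diameter, 85 mm above the casing), at the foot of the tang; axes as the cock's (x along the pipe). Fully home, the key's mouth rests on this flat top, the tang wholly inside the slot.
- tang_top (a point): Middle of the tang's top, 22 mm above the flat top; axes as the COCK's, not the tang's. The tang is a flat lug 32 mm long, 10 mm thick, 22 mm tall, flat on top, its upper edges rounded to 1.5 mm radius. It turns about the cock's axis with about 0.4 N m of friction. It starts part closed, 10 to 60 degrees clockwise of the pipe's line: this angle is not reported, see it or feel for it.
- jar: Jar of jointing paste, 60 mm in diameter, 75 mm tall, standing near the cock. Origin: centre of underside. Leave alone.
- manometer: Black hand-held manometer, 150 by 72 by 30 mm, lying near the cock. Origin: centre of underside. Leave alone.
- gasket: Flat rubber ring 120 mm in outer diameter, 6 mm thick, lying below the keys. Leave alone.
- spanner: Spanner 200 mm long, lying in front of the rack. Leave alone.
- union_nut: Loose pipe nut, 60 mm in diameter, 22 mm high, lying below the rack. Leave alone.
There are look-alikes about, which are no part of the job. What is shaped like the key but turquoise is not meant. Leave any pink look-alike of the nut_key alone.

How it is judged (in metres and radians):
On the way, in this order (a step that is already met when the one before it is completed fails the run):
1. the cock key is lifted up and off its prongs and carried clear of the rack (contact force between key and rack below 0.05 N and distance of key_bar from where it was at the start of the episode above 0.1 m and height (world z) of key above 0.03 m), for 0.1 s.
2. the key is down over the tang, fully home on the cock, before the cock is shut (z of key in the frame of cock_seat between -0.004 and 0.004 m and horizontal distance between key and cock_seat below 0.005 m and angle between the x axis of key and the x axis of cock, either way round below 1.3 rad), for 0.1 s.
At the end, for the whole second after the job is handed in: The cock key stands released and at rest on the cock, upright within 3.4 degrees, its mouth within 4 mm of the cock's flat top and 5 mm of its axis, the handle within about 6 degrees of straight across the pipe; the other key still hangs and all the gear is within 30 mm of where it was (z of key in the frame of cock_seat between -0.004 and 0.004 m and horizontal distance between key and cock_seat below 0.005 m and angle between the x axis of key and the x axis of cock, either way round above 1.47 rad and angle between key's own z axis and vertical below 0.06 rad and linear speed of key below 0.02 m/s and height (world z) of nut_key above 0.035 m and distance of each of nut_key, jar, manometer, gasket, spanner, union_nut from where it was at the start of the episode below 0.03 m); the robot touches nothing.
It fails at once if the other key is knocked or moved by more than 30 mm (distance of nut_key from where it was at the start of the episode above 0.03 m).
It fails at once if any of the gear lying about is moved by more than 30 mm (distance of any of jar, manometer, gasket, spanner, union_nut from where it was at the start of the episode above 0.03 m).
It also fails if it takes over 58 s, if anything falls off the work surface, if the arm or the gripper's body presses on something with over 40 N, if the wrist force passes 120 N, or if a joint passes its speed limit or range.

ROBOT

A 6-joint arm with a two-finger parallel gripper is mounted at the origin on the work surface. World frame = base frame: x ahead of the robot, y to its left, z up, the work surface at z = 0. Lengths are in mm, angles in rad, forces in N, time in s.
With the tool pointing down it reaches from about 275 to 1000 mm from the base axis. Payload 8.4 kg.
Tool frame: the origin (TCP) lies at the very end of the fingers, on their centre line; the grasp point (between the pads) lies 19 mm behind it; z points along the fingers, y is the direction in which the jaws open and shut (so a half turn about z gives the same grasp; the last joint's range is limited). The gripper opens to 85 mm and grips with 20 to 120 N. Pads are 22 mm wide; open, the fingers measure 114 mm over their backs; the gripper's body (76 mm by 85 mm) begins 54 mm behind the grasp point. The pads swing forward as they close: fully open they stand 13 mm farther back than shut.
Start: joints at [1.208, 0.353, 1.633, -0, 1.155, -0.002], TCP at [220.638, 584.762, 231.281] pointing down, gripper open.
Joint ranges: [-2.63, 2.63], [-0.92, 2.1], [0.06, 2.66], [-1.3, 4.44], [0, 2.69], [-3.02, 3.02]. Speed limits (rad/s): [2.22, 2.22, 2.79, 3.14, 3.14, 3.14].

INTERFACE

Orientations are given as [roll, pitch, yaw] about the fixed x, y, z axes, in that order (R = Rz(yaw) Ry(pitch) Rx(roll)).
In Python, from rig import sense, grab_frame, get_calibration, sign_off, boxes_of, trace gives the robot as it stands.
- The arm moves only by the tool servo_tool, never from a script. Its argument "rows" is a list of rows, each a list of 3 entries, a list of its own where there are three numbers: the finger opening in mm, from 0 to 85.4, then the shift along the tool's x, y, z in mm, then the turn, a rotation vector about the tool's x, y, z in degrees. A call has 1 to 8 rows; each row shifts and turns the commanded pose from where the row before left it, along the tool's axes as they then stand; what a row does not reach is not made up. A row lasts 1/8 s, in which the tool goes at most 62.5 mm and 10.7 degrees, less where a joint would pass 70% of its speed; a pose out of reach is approached as far as the arm can. A call is refused whole if a number of a shift passes 62.5 or a number of a turn 10.7, either way. A call with a gripper value outside its range is refused whole. The fingers move at their own pace and stop on an object; "force" is the grip in N (left out, the last holds). Time passes only in rows, so rows that do not move let the fingers close. It gives the time, the measured TCP pose, the force and the opening at its end, in the units of the state.
- sense(): the state, without advancing time (a new reading comes with each control period).
- grab_frame(name): name is "scene" or "top" or "wrist"; returns the picture (480x640x3 uint8, blue, green, red); there is no depth.
- get_calibration(name): a dict with "intrinsics" (3x3 intrinsics, pixels), "k1" (the pictures are not rectified: a ray, as slopes to the right and down, at radius r is drawn at 1 + k1 r^2 times it, then the intrinsics apply), "world_to_cam" (4x4, takes a point from world to camera coordinates). Camera axes: x right, y down, z forward; pixel columns grow to the right and rows downward; lengths in mm; the calibration is good to about 2 mm. A picture is of the moment at which its call begins: read the wrist's pose just before it. get_calibration takes no time and is no camera call; for the wrist camera it gives the pose at the moment of the call.
- sign_off(): hands the job in, once; it reports no verdict.
Trained networks look in the newest picture that a camera, given by its name, has taken for a name from the list of things; names that differ only in an ending like _2 or _b are one class to them, and where a whole thing is asked for, a point or a joint stands for the part that bears it (a point fixed in the world has none). Each returns a list of dicts, best first, with "conf" (0 to 1); they miss things now and then, are a little off and sometimes report something else, mostly with a low value. They report only what shows in the picture. A call takes as long as a camera call. They do not tell look-alikes from the thing itself.
- boxes_of(camera, thing): "centre" ([x, y, z] in mm, in the coordinates of the camera as it stood for that picture, good to about 4 mm: the middle of the surface that is visible of it).
- trace(camera, thing): "mask" (480x640 bool, what is visible of it).
The state is a dict: "clock": time; "qpos": joint angles; "qvel": joint speeds; "joint_efforts": joint torques, N m; "eef_pos": TCP position; "tcp_rot": TCP orientation; "contact_force": force on the tool from outside, world axes, zero at the start; "wrist_torque": the same for the moment, N m; "opening": opening from 0.0 (shut) to 1.0 (fully open).
Only numpy, scipy, OpenCV 4.12 (cv2) and the standard library are available. Lean on these libraries where they do the work, as an engineer would, in place of code of your own. Each camera call takes 0.05 s, during which the arm holds its last target. There are 200 camera calls.

## Working session

There is one attempt and no reset: what is moved stays moved. The work goes in short steps, Python scripts to look and compute and a tool call to move; the robot and the scene stay as the last step left them, time stands still between calls to the robot, and variables do not carry over. Pictures are saved under pics/ and viewed, about 8 in all and at most 12, crops included, and the job is handed in when it is done.

Besides the shell and the picture viewer there is one more tool, called after "Call:" by a JSON object that holds its "api" and its "payload". servo_tool: Moves the arm, as the interface text tells. Its arguments: {"type":"object","properties":{"rows":{"type":"array","items":{"type":"array"}},"force":{"type":"number"}},"required":["rows"]}

```bash
mkdir -p pics; cat > h.py <<'E'
import numpy as np, cv2
from rig import *
def w(cam,p):
    T=np.array(get_calibration(cam)["world_to_cam"]); return (np.linalg.inv(T)@np.append(p,1))[:3]
def rays(cam,px):
    c=get_calibration(cam);K=np.array(c["intrinsics"]);T=np.array(c["world_to_cam"])
    d=(np.atleast_2d(px)-[K[0,2],K[1,2]])/[K[0,0],K[1,1]]; u=d.copy()
    for _ in range(20): u=d/(1+c["k1"]*(u**2).sum(1,keepdims=True))
    R=T[:3,:3]; o=-R.T@T[:3,3]; return o,np.c_[u,np.ones(len(u))]@R
def atz(cam,px,z):
    o,d=rays(cam,px); return o+d*((z-o[2])/d[:,2])[:,None]
def proj(cam,P):
    c=get_calibration(cam);K=np.array(c["intrinsics"]);T=np.array(c["world_to_cam"])
    p=np.atleast_2d(P)@T[:3,:3].T+T[:3,3]; u=p[:,:2]/p[:,2:]; u=u*(1+c["k1"]*(u**2).sum(1,keepdims=True))
    return u*[K[0,0],K[1,1]]+[K[0,2],K[1,2]]
E
python3 - <<'E'
from h import *
s=sense();print(s)
im=[]
for c in("scene","top"):
    f=grab_frame(c);cv2.imwrite(f"pics/{c}0.png",f)
    for t in("key","key_bar","nut_key","rack","cock","tang_top","jar","manometer","gasket","spanner","union_nut"):
        for b in boxes_of(c,t)[:3]:
            print(c,t,round(b["conf"],2),w(c,b["centre"]).round(0),proj(c,w(c,b["centre"])).round(0))
E
```

```text
{'clock': 0.0, 'qpos': array([ 1.20757940e+00,  3.53635904e-01,  1.63411723e+00, -1.47910946e-05,
        1.15516676e+00, -2.39017742e-03]), 'qvel': array([-0.00099314, -0.00024645,  0.00195872, -0.00022629,  0.00081043,
       -0.00099207]), 'joint_efforts': array([ 4.55998861e-04, -6.05255485e+01, -3.42073417e+01,  1.45182707e-04,
        9.42239247e-03, -4.64946515e-05]), 'eef_pos': array([220.49223067, 584.329485  , 230.57654656]), 'tcp_rot': array([-3.14026539e+00,  1.03515104e-05,  2.78077189e+00]), 'contact_force': array([ 0.74931041,  0.42714253, -0.22192088]), 'wrist_torque': array([ 0.01798622, -0.00197774,  0.02493521]), 'opening': 0.9991724939497245}
scene key 0.93 [508. 398. 135.] [[450. 179.]]
scene key 0.88 [567. 250. 136.] [[433. 215.]]
scene key 0.38 [ 501. -101.   70.] [[268. 312.]]
scene key_bar 0.72 [568. 250. 139.] [[433. 214.]]
scene nut_key 0.76 [562.  91. 178.] [[378. 228.]]
scene nut_key 0.62 [350.  15. 118.] [[263. 224.]]
scene rack 0.86 [643. 115. 141.] [[423. 261.]]
scene rack 0.17 [566. 250. 136.] [[432. 215.]]
scene cock 0.78 [ 567. -168.   54.] [[262. 3
[... 525 characters left out ...]
. 250. 186.] [[209. 219.]]
top key_bar 0.79 [497. 403. 139.] [[137. 248.]]
top key_bar 0.68 [558. 253. 188.] [[207. 216.]]
top nut_key 0.73 [343.  18. 147.] [[321. 325.]]
top rack 0.81 [624. 170. 189.] [[250. 185.]]
top rack 0.26 [439. 198.   7.] [[241. 285.]]
top cock 0.79 [ 512. -163.   62.] [[402. 253.]]
top cock 0.25 [625. 165. 194.] [[252. 184.]]
top tang_top 0.92 [ 512. -163.   65.] [[402. 253.]]
top jar 0.92 [476. -96.  73.] [[372. 267.]]
top manometer 0.92 [ 561. -250.   30.] [[437. 235.]]
top manometer 0.75 [ 511. -161.   61.] [[401. 253.]]
top gasket 0.64 [524. 196.   4.] [[244. 249.]]
top spanner 0.91 [441. 201.   8.] [[240. 285.]]
top union_nut 0.85 [637. 159.  20.] [[261. 201.]]
```

View pics/scene0.png

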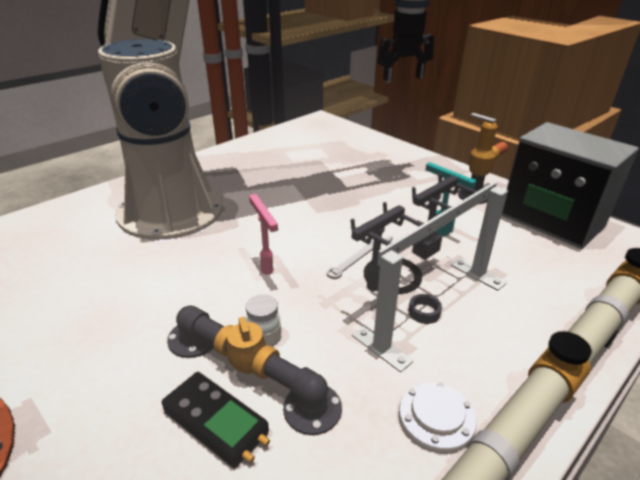

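View pics/top0.png

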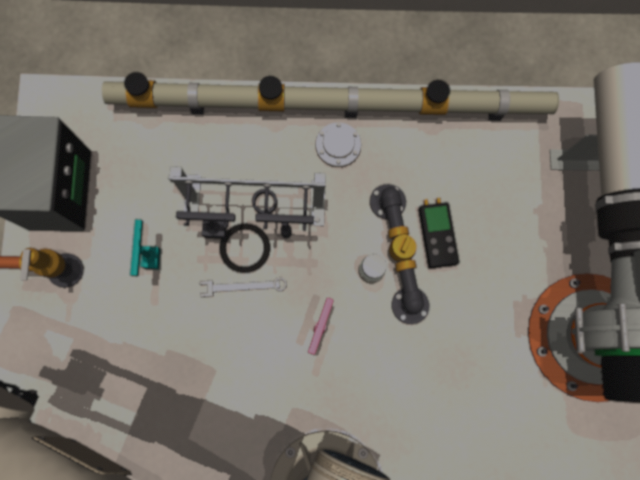

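The scene view shows the dark T-keys hanging on the rack: wide socket at (428,243) on the far pair, slim socket at (375,262) on the near pair. The turquoise look-alike is at (447,190), the pink one at (264,235), and the brass cock at (245,345). In the top view the bars are at (205,216) and (285,218), turquoise at (138,248), pink at (320,326), cock at (403,248). The dark key with the box socket at top (205,216) fits the description. I'll confirm it in one enlarged crop.

```bash
python3 - <<'E'
from h import *
a=cv2.imread("pics/scene0.png");b=cv2.imread("pics/top0.png")
A=cv2.resize(a[150:300,330:530],(800,600),interpolation=cv2.INTER_CUBIC)
B=cv2.resize(b[165:265,160:340],(720,400),interpolation=cv2.INTER_CUBIC)
C=cv2.resize(b[180:330,360:460],(400,600),interpolation=cv2.INTER_CUBIC)
o=np.zeros((600,800,3),np.uint8)
o[:300,:400]=cv2.resize(A,(400,300)); o[300:522,:400]=cv2.resize(B,(400,222)); o[:,400:]=C
cv2.imwrite("pics/crop1.png",o)
print(atz("top",[[177,215],[235,217],[256,218],[315,219]],193).round(1))
print("cock",atz("top",[[403,248]],107).round(1),atz("top",[[388,200],[410,305]],48).round(1))
print("jar",atz("top",[[372,267]],75))
print(proj("scene",[[560,250,193],[540,250,43]]))
c=get_calibration("top");print(np.array(c["intrinsics"])[0,0],np.linalg.inv(np.array(c["world_to_cam"])).round(3))
E
```

```text
[[556.9 313.6 193. ]
 [555.1 196.7 193. ]
 [553.9 154.2 193. ]
 [554.2  34.5 193. ]]
cock [[ 514.1 -158.6  107. ]] [[ 637.1 -135.3   48. ]
 [ 396.8 -182.3   48. ]]
jar [[476.42616375 -94.95717503  75.        ]]
[[434.03987779 187.35692331]
 [415.22900981 248.90314992]]
611.9019666962159 [[ 1.400000e-02 -9.830000e-01  1.850000e-01  2.619410e+02]
 [-1.000000e+00 -1.800000e-02 -1.900000e-02  5.845400e+01]
 [ 2.200000e-02 -1.850000e-01 -9.830000e-01  1.404214e+03]
 [ 0.000000e+00  0.000000e+00  0.000000e+00  1.000000e+00]]
```

View pics/crop1.png

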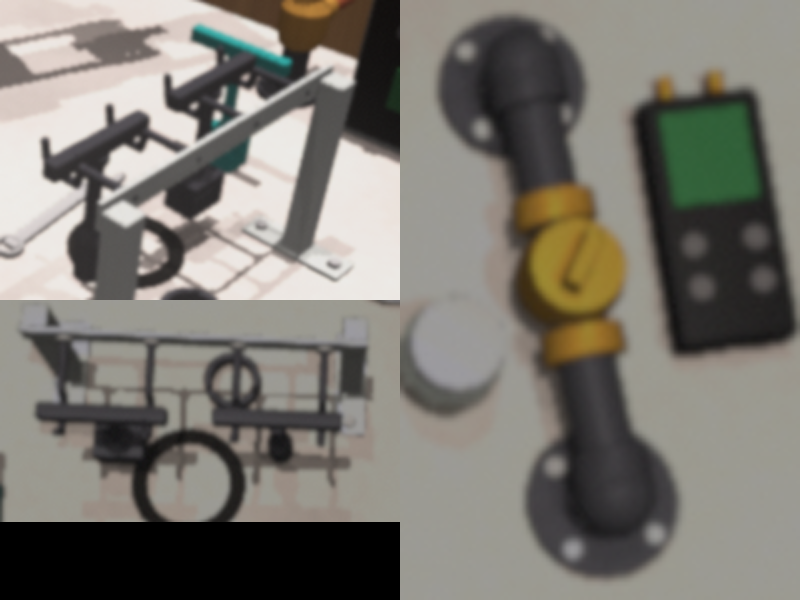

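The crop confirms it. The dark key with the box socket is on the y≈+255 pair, the slim round socket is on the other pair, and the tang sits about 40° clockwise of the pipe. Next I'll look at the cock from close by.

```bash
cat >> h.py <<'E'
from scipy.spatial.transform import Rotation as Ro
def go(x,y,z,yaw):
    s=sense();R=Ro.from_euler("xyz",s["tcp_rot"]);e=np.array([x,y,z])-s["eef_pos"]
    Rt=Ro.from_euler("xyz",[np.pi,0,np.radians(yaw)])
    print("t",round(s["clock"],2),"pos",s["eef_pos"].round(1),"rpy",np.degrees(s["tcp_rot"]).round(2),"F",s["contact_force"].round(1),"M",s["wrist_torque"].round(2),"op",round(s["opening"]*85.4,1),"q6",s["qpos"][5].round(2))
    print("shift",R.inv().apply(e).round(1),"turn",np.degrees((R.inv()*Rt).as_rotvec()).round(2),"shift if turned first",Rt.inv().apply(e).round(1))
E
python3 - <<'E'
from h import *
go(514,-159,330,125)
s=sense();R=Ro.from_euler("xyz",s["tcp_rot"])
T=np.linalg.inv(np.array(get_calibration("wrist")["world_to_cam"]))
print(R.inv().apply(T[:3,3]-s["eef_pos"]),R.inv().as_matrix()@T[:3,:3],get_calibration("wrist")["intrinsics"])
E
```

```text
t 1.2 pos [220.6 584.7 231.3] rpy [-180.      0.    159.33] F [-0.2 -0.3 -0. ] M [-0.   -0.02 -0.02] op 85.4 q6 -0.0
shift [-537.  -592.3  -98.7] turn [-0.    0.   34.33] shift if turned first [-777.5 -186.3  -98.7]
[  83.69194464    0.54002845 -142.85849629] [[-5.04021958e-04 -9.46026319e-01 -3.24089416e-01]
 [ 9.99999854e-01 -4.14015847e-04 -3.46669751e-04]
 [ 1.93780554e-04 -3.24089543e-01  9.46026390e-01]] [[365.66766131   0.         316.97019731]
 [  0.         365.66766131 246.97871741]
 [  0.           0.           1.        ]]
```

Call:
{"api": "servo_tool", "payload": {"rows": [[85, [-41, -45, 0], [0, 0, 0]], [85, [-41, -45, 0], [0, 0, 0]], [85, [-41, -45, 0], [0, 0, 0]], [85, [-41, -45, 0], [0, 0, 0]], [85, [-41, -45, 0], [0, 0, 0]], [85, [-41, -45, 0], [0, 0, 0]], [85, [-41, -45, 0], [0, 0, 0]], [85, [-41, -45, 0], [0, 0, 0]]]}}

```text
clock: 2.2
eef_pos: [401.0, 130.4, 231.7]
tcp_rot: [3.141, 0.001, 2.781]
contact_force: [1.4, -0.4, -0.1]
opening: 0.997
```

Call:
{"api": "servo_tool", "payload": {"rows": [[85, [-41, -45, 0], [0, 0, 0]], [85, [-41, -45, 0], [0, 0, 0]], [85, [-41, -45, 0], [0, 0, 0]], [85, [-41, -45, 0], [0, 0, 0]], [85, [-41, -45, 0], [0, 0, 0]], [85, [0, 0, 0], [0, 0, 10]], [85, [0, 0, 0], [0, 0, 10]], [85, [0, 0, 0], [0, 0, 0]]]}}

```text
clock: 3.2
eef_pos: [512.8, -151.0, 231.2]
tcp_rot: [-3.142, -0.0, 2.432]
contact_force: [-0.1, -0.3, -0.4]
opening: 0.996
```

```bash
python3 - <<'E'
from h import *
go(514,-159,220,140)
f=grab_frame("wrist");cv2.imwrite("pics/w1.png",f)
for t in("cock","tang_top"):
    for b in boxes_of("wrist",t)[:2]: p=w("wrist",b["centre"]);print(t,b["conf"],p.round(1),proj("wrist",p))
x=proj("wrist",[[514,-159,107]])[0];print(x)
u,v=np.clip(x.astype(int),[110,85],[530,395])
cv2.imwrite("pics/w1c.png",cv2.resize(f[v-85:v+85,u-110:u+110],(800,618),interpolation=cv2.INTER_CUBIC)[:600]);print(u,v)
E
```

```text
t 3.2 pos [ 512.8 -151.   231.2] rpy [-180.     -0.    139.37] F [-0.1 -0.3 -0.4] M [-0.02 -0.04  0.01] op 85.0 q6 -1.15
shift [-6.2 -5.3 11.2] turn [-0.   -0.   -0.63] shift if turned first [-6.1 -5.4 11.2]
cock 0.87 [ 502.2 -159.1   65.8] [[301.22067408 220.42295198]]
tang_top 0.77 [ 500.2 -158.7   65.2] [[300.07091902 218.23844822]]
tang_top 0.55 [629.1  22.1  62.5] [[558.05879498 195.49199994]]
[309.19223704 245.31230542]
309 245
```

View pics/w1c.png

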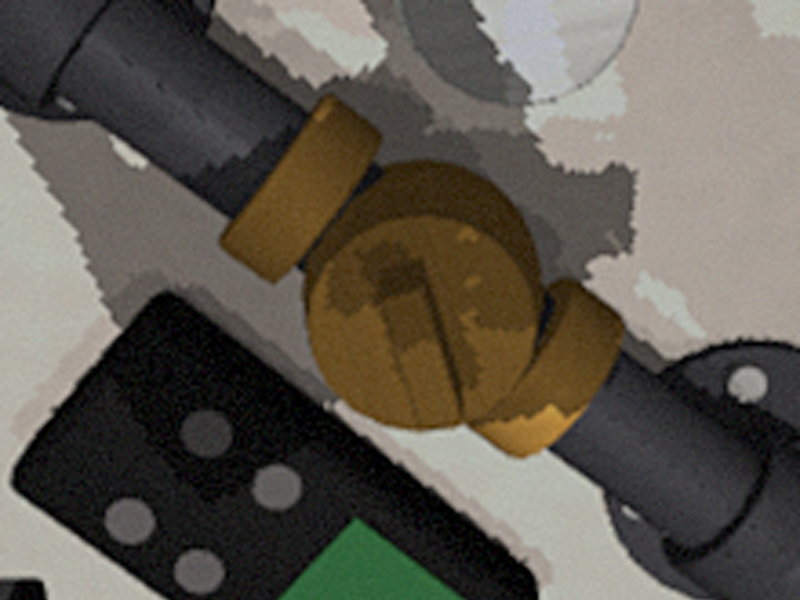

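```bash
python3 - <<'E'
from h import *
f=lambda p:np.array(p)/3.636+[199,160]
print("disc",atz("wrist",f([[423,322],[305,322],[540,322],[423,213],[423,430]]),85).round(1))
e=atz("wrist",f([[422,268],[463,415],[380,285],[416,424]]),107);print(e.round(1),e.mean(0))
for a,b in((0,1),(2,3)): d=e[b]-e[a];print(np.degrees(np.arctan2(d[1],d[0])),np.linalg.norm(d))
# pipe edges at z 48 : axis from collars / pipe
g=atz("wrist",f([[75,30],[0,0],[318,118],[225,215]]),48);print(g)
p=atz("wrist",f([[145,5],[318,118],[85,100],[235,215],[622,362],[760,455],[553,452],[680,540]]),55)
for a in range(0,8,2): d=p[a+1]-p[a];print(np.degrees(np.arctan2(d[1],d[0])))
im=cv2.imread("pics/w1.png")[205:290,270:355]
im=cv2.convertScaleAbs(cv2.resize(im,(595,595),interpolation=cv2.INTER_CUBIC),alpha=2.2)
cv2.imwrite("pics/w1d.png",im)
E
```

```text
disc [[ 524.8 -162.2   85. ]
 [ 507.2 -182.8   85. ]
 [ 542.3 -141.7   85. ]
 [ 505.2 -145.4   85. ]
 [ 545.4 -179.8   85. ]]
[[ 509.8 -149.5  107. ]
 [ 541.1 -164.4  107. ]
 [ 506.9 -158.6  107. ]
 [ 536.  -173.6  107. ]] [ 523.46387865 -161.54822685  107.        ]
-25.616127657705615 34.618237567469954
-27.25427945936595 32.72036896325353
[[ 423.30090635 -186.03070836   48.        ]
 [ 406.68539788 -194.6347444    48.        ]
 [ 477.2097609  -155.71772537   48.        ]
 [ 480.2719724  -190.1091288    48.        ]]
15.762741956697084
10.146949592243509
14.626032961506546
12.951308449513729
```

View pics/w1d.png

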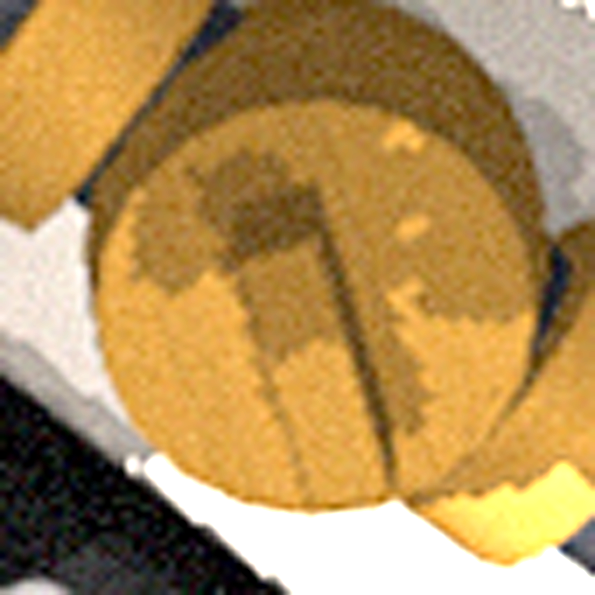

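```bash
python3 - <<'E'
from h import *
f=lambda p:np.array(p)/7+[270,205]-0.4
e=atz("wrist",f([[325,240],[384,487],[235,268],[306,500]]),107);print(e.round(1),e.mean(0))
for a,b in((0,1),(2,3)): d=e[b]-e[a];print(np.degrees(np.arctan2(d[1],d[0])),np.linalg.norm(d))
th=[(95,300),(320,100),(540,280),(315,510),(120,390),(150,190),(480,160),(230,490)]
q=atz("wrist",f(th),85)[:,:2]
A=np.c_[2*q,np.ones(8)];s=np.linalg.lstsq(A,(q**2).sum(1),rcond=None)[0];print("disc",s[:2],np.sqrt(s[2]+s[:2]@s[:2]))
# predicted model outline for candidates
for ang in(-24,-27,-30):
    c,si=np.cos(np.radians(ang)),np.sin(np.radians(ang));C=np.array([s[0],s[1]])
    P=[[*(C+[c*a-si*b,si*a+c*b]),107] for a,b in((-16,5),(-16,-5),(16,5),(16,-5))]
    print(ang,((proj("wrist",P)-[270,205]+.4)*7).round())
T=grab_frame("top")
E
```

```text
[[ 513.5 -151.6  107. ]
 [ 540.1 -165.6  107. ]
 [ 509.5 -161.2  107. ]
 [ 535.6 -173.4  107. ]] [ 524.66878308 -162.94999266  107.        ]
-27.700814690138426 30.090258569450818
-24.924850484570673 28.76897650232836
disc [ 525.26413526 -162.3127327 ] 26.159179570118656
-24 [[323. 233.]
 [236. 257.]
 [403. 491.]
 [319. 514.]]
-27 [[331. 233.]
 [242. 253.]
 [397. 495.]
 [311. 514.]]
-30 [[339. 234.]
 [249. 250.]
 [390. 498.]
 [303. 513.]]
```

```bash
python3 - <<'E'
from h import *
px={"wrist":np.array([321,300])/7+[269.6,204.6],"top":np.array([403.8,246.8])}
o1,d1=rays("wrist",px["wrist"]);o2,d2=rays("top",px["top"])
d1=d1[0]/np.linalg.norm(d1);d2=d2[0]/np.linalg.norm(d2)
t=np.linalg.lstsq(np.c_[d1,-d2],o2-o1,rcond=None)[0];a=o1+t[0]*d1;b=o2+t[1]*d2;print("tri",a,b)
P=[[525,-162.5,85],[525,-162.5,60],[514,-159,85],a]
for c in("wrist","top","scene"):print(c,proj(c,P).round(1))
print(o1)
s=cv2.imread("pics/scene0.png")[300:390,190:310];t=cv2.imread("pics/top0.png")[215:285,365:445]
o=np.zeros((600,800,3),np.uint8);o[:360,:480]=cv2.resize(s,(480,360),interpolation=cv2.INTER_CUBIC);o[:280,480:]=cv2.resize(t,(320,280),interpolation=cv2.INTER_CUBIC)
cv2.imwrite("pics/c2.png",o[:360])
E
```

```text
tri [ 522.86385828 -160.28638706   90.05471024] [ 520.11012706 -163.21468235   90.00767337]
wrist [[315.1 248.9]
 [315.3 239.8]
 [309.7 236.8]
 [315.5 247.5]]
top [[403.1 245. ]
 [401.2 247.2]
 [401.5 249.9]
 [402.5 245.5]]
scene [[245.4 332.8]
 [246.7 344.3]
 [242.9 327.8]
 [245.5 328.9]]
[449.33422954 -95.70444762 374.21146144]
```

View pics/c2.png

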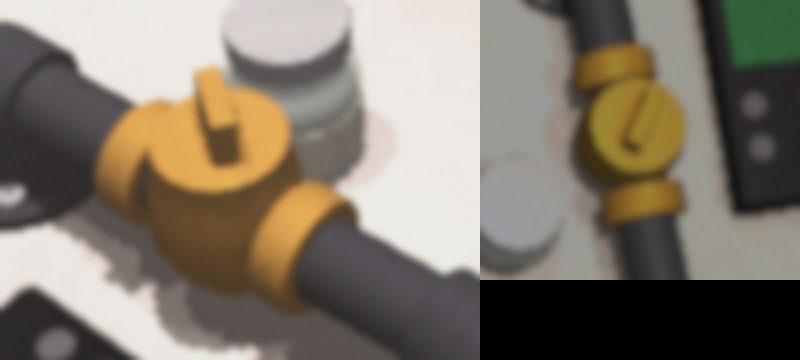

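Call:
{"api": "servo_tool", "payload": {"rows": [[60, [0, 0, 0], [0, 0, 10]], [60, [0, 0, 0], [0, 0, 10]], [60, [0, 0, 0], [0, 0, 10]], [60, [0, 0, 0], [0, 0, 10]], [60, [0, 0, 0], [0, 0, 10]], [60, [0, 0, 0], [0, 0, 10]], [60, [0, 0, 0], [0, 0, 10]], [60, [0, 0, 0], [0, 0, 10]]]}}

```text
clock: 4.4
eef_pos: [512.9, -150.5, 231.4]
tcp_rot: [3.141, -0.0, 1.032]
contact_force: [0.8, -0.2, 0.5]
opening: 0.705
```

Call:
{"api": "servo_tool", "payload": {"rows": [[60, [0, 0, 0], [0, 0, 10]], [60, [0, 0, 0], [0, 0, 10]], [60, [0, 0, 0], [0, 0, 10]], [60, [0, 0, 0], [0, 0, 10]], [60, [0, 0, 0], [0, 0, 10]], [60, [0, 0, 0], [0, 0, 10]], [60, [0, 0, 0], [0, 0, 10]], [60, [0, 0, 0], [0, 0, 0]]]}}

```text
clock: 5.4
eef_pos: [512.9, -150.5, 231.4]
tcp_rot: [3.142, -0.0, -0.183]
contact_force: [-0.7, -0.1, 0.3]
opening: 0.702
```

```bash
python3 - <<'E'
from h import *
go(523,-162,220,-10)
f=grab_frame("wrist");cv2.imwrite("pics/w2.png",f)
x=proj("wrist",[[524,-162,85]])[0].astype(int);u,v=x-45;print(u,v)
im=cv2.convertScaleAbs(cv2.resize(f[v:v+85,u:u+85],(595,595),interpolation=cv2.INTER_CUBIC),alpha=2.)
cv2.imwrite("pics/w2d.png",im)
c=get_calibration("wrist");np.save("w2cal.npy",c,allow_pickle=True)
E
```

```text
t 5.4 pos [ 512.9 -150.5  231.4] rpy [ 1.80e+02 -1.00e-02 -1.05e+01] F [-0.7 -0.1  0.3] M [ 0.02  0.04 -0.  ] op 60.0 q6 1.47
shift [12.1  9.4 11.4] turn [ 0.   -0.01 -0.5 ] shift if turned first [12.   9.5 11.4]
283 168
```

View pics/w2d.png

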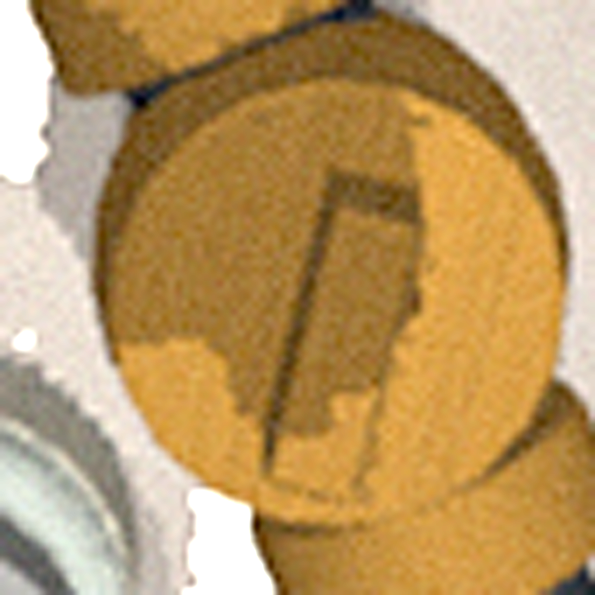

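```bash
python3 - <<'E'
from h import *
f=lambda p:np.array(p)/7+[283,168]-0.4
e=atz("wrist",f([[335,207],[268,480],[422,222],[360,500]]),107);print(e.round(1),e.mean(0))
for a,b in((0,1),(2,3)): d=e[b]-e[a];print(np.degrees(np.arctan2(d[1],d[0])),np.linalg.norm(d))
q=atz("wrist",f([(102,290),(335,78),(567,290),(350,525),(175,145),(500,145),(180,462),(535,420)]),85)[:,:2]
A=np.c_[2*q,np.ones(8)];s=np.linalg.lstsq(A,(q**2).sum(1),rcond=None)[0];print("disc",s[:2],np.sqrt(s[2]+s[:2]@s[:2]))
for ang in(-24,-27,-30):
    c,si=np.cos(np.radians(ang)),np.sin(np.radians(ang));C=s[:2]
    P=[[*(C+[c*a-si*b,si*a+c*b]),107] for a,b in((-16,5),(-16,-5),(16,5),(16,-5))]
    print(ang,((proj("wrist",P)-[283,168]+.4)*7).round().tolist())
# pipe line: dark pipe/elbow angle via both elbows in top: flange masks
go(556,255,260,90)
E
```

```text
[[ 541.5 -165.4  107. ]
 [ 513.1 -153.1  107. ]
 [ 538.2 -174.2  107. ]
 [ 509.  -162.6  107. ]] [ 525.44225617 -163.84822914  107.        ]
156.5987930486385 30.915624041174137
158.44398339972105 31.409212539326923
disc [ 525.32066626 -163.64624526] 26.564271567402322
-24 [[263.0, 484.0], [352.0, 504.0], [336.0, 202.0], [427.0, 224.0]]
-27 [[257.0, 480.0], [344.0, 505.0], [344.0, 202.0], [434.0, 228.0]]
-30 [[250.0, 475.0], [336.0, 505.0], [352.0, 202.0], [441.0, 233.0]]
t 5.45 pos [ 512.8 -150.6  231.4] rpy [ 1.800e+02 -1.000e-02 -1.037e+01] F [ 1.3 -0.1 -0.6] M [-0.01 -0.03  0.01] op 59.5 q6 1.46
shift [ -30.5 -406.7  -28.6] turn [ 1.0000e-02 -0.0000e+00 -1.0037e+02] shift if turned first [405.6  43.2 -28.6]
```

Call:
{"api": "servo_tool", "payload": {"rows": [[50, [0, 0, -5], [0, 0, -10]], [50, [0, 0, -5], [0, 0, -10]], [50, [0, 0, -5], [0, 0, -10]], [50, [0, 0, -5], [0, 0, -10]], [50, [0, 0, -5], [0, 0, -10]], [50, [0, 0, -4], [0, 0, -10]], [50, [0, 0, 0], [0, 0, -10]], [50, [0, 0, 0], [0, 0, -10]]]}}

```text
clock: 6.45
eef_pos: [512.8, -150.7, 260.4]
tcp_rot: [3.141, -0.0, 1.221]
contact_force: [0.5, -0.6, -0.2]
opening: 0.586
```

Call:
{"api": "servo_tool", "payload": {"rows": [[50, [0, 0, 0], [0, 0, -10]], [50, [0, 0, 0], [0, 0, -10.4]], [50, [58, 0, 0], [0, 0, 0]], [50, [58, 0, 0], [0, 0, 0]], [50, [58, 0, 0], [0, 0, 0]], [50, [58, 0, 0], [0, 0, 0]], [50, [58, 0, 0], [0, 0, 0]], [50, [58, 0, 0], [0, 0, 0]]]}}

```text
clock: 7.45
eef_pos: [514.3, 199.3, 260.5]
tcp_rot: [3.141, -0.0, 1.572]
contact_force: [0.6, -0.8, -0.3]
opening: 0.587
```

Call:
{"api": "servo_tool", "payload": {"rows": [[50, [58, 43, 0], [0, 0, 0]], [50, [0, 0, 0], [0, 0, 0]], [50, [0, 0, 0], [0, 0, 0]]]}}

```text
clock: 7.82
eef_pos: [551.4, 247.2, 259.8]
tcp_rot: [-3.14, 0.001, 1.57]
contact_force: [-0.1, -0.9, -0.1]
opening: 0.587
```

```bash
python3 - <<'E'
from h import *
go(556,255,165,90)
f=grab_frame("wrist");cv2.imwrite("pics/w3.png",f)
for t in("key","key_bar","nut_key"):
    for b in boxes_of("wrist",t)[:2]: p=w("wrist",b["centre"]);print(t,b["conf"],p.round(1),proj("wrist",p))
print(proj("wrist",[[556,255,193],[556,195,193],[556,315,193]]))
E
```

```text
t 7.83 pos [551.4 247.2 259.8] rpy [-1.7994e+02  4.0000e-02  8.9940e+01] F [-0.1 -0.9 -0.1] M [-0.01 -0.04  0.02] op 50.2 q6 0.42
shift [ 7.9  4.7 94.8] turn [-0.06  0.04 -0.06] shift if turned first [ 7.8  4.6 94.8]
key 0.81 [505.  392.7  51. ] [[262.12133358  44.22543911]]
key 0.61 [551.6 272.5 196. ] [[317.1405967  225.84919191]]
key_bar 0.77 [557.6 263.6 193.2] [[326.92946789 238.67932525]]
key_bar 0.61 [506.8 396.2  47.4] [[264.29634247  40.46929977]]
nut_key 0.62 [559.1 119.5 192.4] [[328.17930649 426.05107139]]
nut_key 0.59 [302.3  40.9 142.6] [[ 49.16169752 452.42085423]]
[[324.06375037 251.93657174]
 [323.98309658 337.00331622]
 [324.1675571  150.62434204]]
```

View pics/w3.png

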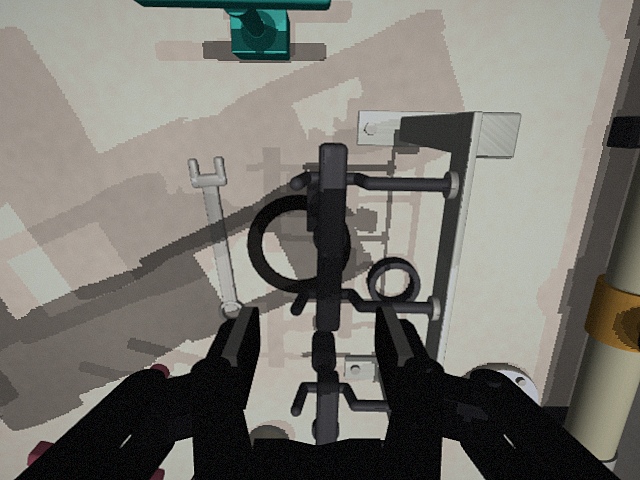

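The wrist view shows the dark bar of the cock key from (332,143) to (326,331), between its prongs. The nut key's bar starts at (322,335).

```bash
python3 - <<'E'
from h import *
g=cv2.cvtColor(cv2.imread("pics/w3.png"),cv2.COLOR_BGR2GRAY)
for r in(205,225,245,265,280): 
    row=g[r,300:370].astype(int);print(r,row[:60:2].tolist())
e=atz("wrist",[[332,144],[326,330]],193);print(e.round(1),e.mean(0),np.degrees(np.arctan2(*(e[0]-e[1])[1::-1])))
E
```

```text
205 [6, 3, 16, 11, 27, 17, 4, 16, 26, 16, 20, 28, 30, 24, 27, 31, 28, 34, 32, 30, 26, 24, 22, 137, 171, 168, 168, 164, 162, 177]
225 [114, 112, 113, 91, 25, 30, 26, 30, 20, 23, 21, 31, 14, 21, 29, 30, 27, 21, 25, 20, 33, 27, 11, 19, 102, 111, 113, 108, 106, 115]
245 [111, 108, 113, 111, 110, 109, 114, 88, 21, 28, 24, 24, 26, 17, 31, 29, 25, 27, 31, 32, 25, 26, 26, 19, 15, 41, 116, 112, 110, 110]
265 [112, 112, 107, 114, 112, 109, 113, 113, 101, 9, 15, 19, 6, 29, 12, 18, 10, 23, 26, 20, 17, 17, 10, 66, 88, 85, 84, 86, 96, 99]
280 [31, 12, 0, 0, 4, 8, 15, 18, 14, 15, 19, 21, 18, 25, 16, 27, 12, 10, 29, 12, 25, 77, 83, 72, 141, 135, 166, 167, 190, 187]
[[560.3 318.5 193. ]
 [557.3 200.3 193. ]] [558.83162617 259.42690606 193.        ] 88.54040562702133
```

Call:
{"api": "servo_tool", "payload": {"rows": [[50, [12, 7.3, 0], [0, 0, 1.5]], [50, [0, 0, 30], [0, 0, 0]], [50, [0, 0, 30], [0, 0, 0]], [50, [0, 0, 20], [0, 0, 0]], [50, [0, 0, 15], [0, 0, 0]], [50, [0, 0, 0], [0, 0, 0]], [50, [0, 0, 0], [0, 0, 0]]]}}

```text
clock: 8.9
eef_pos: [559.8, 259.3, 166.2]
tcp_rot: [3.14, -0.001, 1.54]
contact_force: [-0.4, -0.4, -0.6]
opening: 0.588
```

```bash
python3 - <<'E'
from h import *
go(558.8,259.3,165,88.5)
f=grab_frame("wrist");cv2.imwrite("pics/w4.png",f)
print(proj("wrist",[[558.8+s*16,259.3-2,193] for s in(-.5,.5)]+[[560.3,319.2,193],[557.3,199.3,193]]))
g=cv2.cvtColor(f,cv2.COLOR_BGR2GRAY)
for r in(140,180,200): print(r,g[r,280:380:3].tolist())
E
```

```text
t 8.9 pos [559.8 259.3 166.2] rpy [ 1.7994e+02 -3.0000e-02  8.8220e+01] F [-0.4 -0.4 -0.6] M [-0.08  0.   -0.08] op 50.2 q6 0.46
shift [-0.  -1.   1.2] turn [ 0.06 -0.03 -0.28] shift if turned first [-0.  -1.   1.2]
[[293.05237062 364.08233899]
 [335.49057384 362.92362721]
 [312.40497519 201.44604999]
 [315.34598776 478.25832377]]
140 [189, 183, 183, 186, 184, 186, 187, 181, 205, 210, 208, 210, 211, 212, 218, 190, 188, 185, 184, 189, 186, 186, 186, 183, 185, 140, 225, 217, 224, 137, 204, 199, 195, 187]
180 [184, 184, 183, 188, 186, 188, 185, 186, 188, 150, 97, 96, 93, 100, 103, 82, 76, 76, 77, 133, 181, 187, 185, 186, 184, 186, 186, 184, 188, 192, 187, 188, 187, 190]
200 [81, 80, 81, 81, 67, 23, 39, 43, 42, 42, 43, 41, 46, 39, 44, 40, 47, 39, 34, 71, 96, 200, 195, 192, 194, 190, 188, 190, 187, 188, 188, 185, 190, 186]
```

Aligned. Closing the jaws on the bar.

Call:
{"api": "servo_tool", "payload": {"rows": [[10, [0, -1, 1], [0, 0, 0]], [10, [0, 0, 0], [0, 0, 0]], [10, [0, 0, 0], [0, 0, 0]], [10, [0, 0, 0], [0, 0, 0]], [10, [0, 0, 0], [0, 0, 0]], [10, [0, 0, 0], [0, 0, 0]]], "force": 110}}

```text
clock: 9.7
eef_pos: [558.6, 259.5, 165.0]
tcp_rot: [3.141, -0.0, 1.54]
contact_force: [-1.0, -0.5, 5.5]
opening: 0.165
```

Call:
{"api": "servo_tool", "payload": {"rows": [[10, [0, 0, -5], [0, 0, 0]], [10, [0, 0, -10], [0, 0, 0]], [10, [0, 0, -20], [0, 0, 0]], [10, [0, 0, 0], [0, 0, 0]]]}}

```text
clock: 10.2
eef_pos: [559.2, 259.7, 200.8]
tcp_rot: [3.139, -0.001, 1.54]
contact_force: [0.8, 0.3, -5.1]
opening: 0.17
```

```bash
python3 - <<'E'
from h import *
go(525.3,-163,400,156)
f=grab_frame("wrist");cv2.imwrite("pics/w5.png",f)
f2=grab_frame("scene")
o=np.zeros((480,800,3),np.uint8);o[:, :440]=f[:,100:540];o[:,440:]=cv2.resize(f2[150:300,380:492],(360,480));cv2.imwrite("pics/c5.png",o)
E
```

```text
t 10.2 pos [559.2 259.7 200.8] rpy [ 1.7986e+02 -7.0000e-02  8.8230e+01] F [ 0.8  0.3 -5.1] M [ 0.02 -0.07  0.04] op 14.5 q6 0.46
shift [-423.3  -20.3 -199.8] turn [ 1.700e-01  2.000e-02 -6.777e+01] shift if turned first [-141.  -399.9 -199.2]
```

View pics/c5.png

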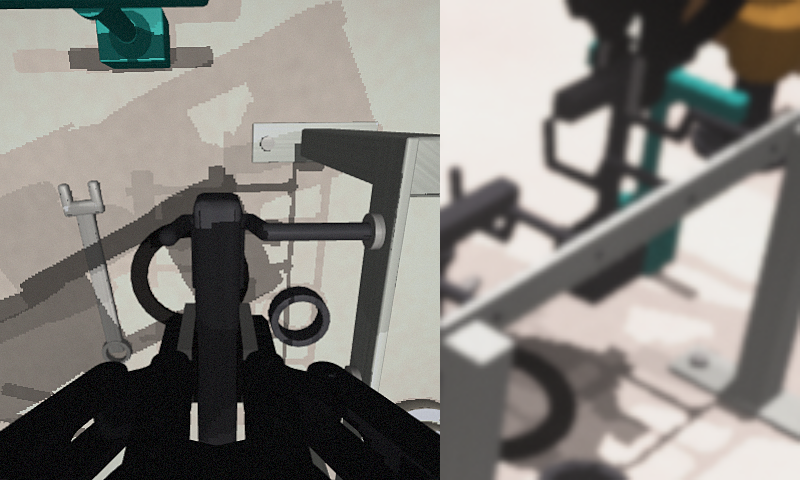

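```bash
python3 - <<'E'
from h import *
s=sense();R=Ro.from_euler("xyz",s["tcp_rot"]);z=s["eef_pos"][2]+28
P=lambda x,y,zz:s["eef_pos"]+R.apply([x,y,-zz])
for zz in(28,10): print(zz,proj("wrist",[P(60,-8,zz),P(60,8,zz),P(-60,-8,zz),P(-60,8,zz)]).round(1).tolist())
g=cv2.cvtColor(cv2.imread("pics/w5.png"),cv2.COLOR_BGR2GRAY)
print(g[185:235,316].tolist());print(g[425:455,316].tolist());print(g[300,280:360].tolist())
E
```

```text
28 [[291.7, 201.7], [341.9, 201.7], [298.1, 480.9], [335.9, 480.9]]
10 [[294.9, 191.4], [338.8, 191.4], [300.0, 445.2], [334.0, 445.2]]
[92, 89, 78, 73, 74, 73, 80, 51, 15, 24, 18, 25, 26, 30, 37, 36, 39, 46, 50, 49, 51, 60, 58, 62, 63, 61, 69, 65, 64, 64, 64, 65, 61, 62, 65, 65, 74, 50, 20, 20, 30, 35, 26, 27, 34, 26, 26, 31, 29, 31]
[30, 25, 31, 21, 28, 31, 28, 30, 37, 20, 30, 30, 28, 36, 43, 40, 39, 39, 37, 39, 20, 8, 5, 8, 18, 0, 12, 16, 9, 20]
[198, 198, 202, 199, 201, 199, 204, 200, 203, 205, 207, 201, 203, 214, 182, 91, 8, 25, 21, 29, 23, 32, 27, 22, 25, 24, 28, 32, 29, 28, 35, 33, 29, 30, 28, 36, 27, 27, 32, 30, 25, 27, 33, 26, 27, 26, 33, 33, 30, 28, 32, 29, 28, 35, 29, 26, 22, 30, 29, 22, 9, 2, 9, 67, 90, 95, 93, 93, 90, 90, 85, 87, 126, 148, 150, 144, 166, 181, 179, 176]
```

Call:
{"api": "servo_tool", "payload": {"rows": [[10, [0, 0, -25], [0, 0, 0]], [10, [0, 0, -40], [0, 0, 0]], [10, [0, 0, -45], [0, 0, 0]], [10, [0, 0, -40], [0, 0, 0]], [10, [-20, 0, 0], [0, 0, 0]], [10, [-40, -2, 0], [0, 0, 0]], [10, [-50, -3, 0], [0, 0, 0]], [10, [-50, -3, 0], [0, 0, 0]]]}}

```text
clock: 11.3
eef_pos: [543.7, 97.3, 346.6]
tcp_rot: [-3.138, 0.001, 1.54]
contact_force: [1.0, -0.2, -4.6]
opening: 0.164
```

Call:
{"api": "servo_tool", "payload": {"rows": [[10, [-50, -3, 0], [0, 0, 0]], [10, [-50, -3, 0], [0, 0, 0]], [10, [-50, -2, 0], [0, 0, 0]], [10, [-50, -2, 0], [0, 0, 0]], [10, [-40, -2, 0], [0, 0, 0]], [10, [-23, 0, 0], [0, 0, 0]], [10, [0, 0, 0], [0, 0, -8]], [10, [0, 0, 0], [0, 0, -10]]]}}

```text
clock: 12.3
eef_pos: [523.4, -163.7, 346.5]
tcp_rot: [-3.138, -0.002, 1.858]
contact_force: [0.2, 0.3, -4.9]
opening: 0.161
```

Call:
{"api": "servo_tool", "payload": {"rows": [[10, [0, 0, 20], [0, 0, -10]], [10, [0, 0, 20], [0, 0, -10]], [10, [0, 0, 20], [0, 0, -10]], [10, [0, 0, 10], [0, 0, -10]], [10, [0, 0, 10], [0, 0, -9.3]], [10, [0, 0, 10], [0, 0, 0]], [10, [0, 0, 0], [0, 0, 0]]]}}

```text
clock: 13.18
eef_pos: [523.8, -162.8, 257.4]
tcp_rot: [-3.141, -0.003, 2.711]
contact_force: [0.0, -0.0, -5.1]
opening: 0.165
```

```bash
python3 - <<'E'
from h import *
go(525.3,-163,240,155.5)
a=grab_frame("scene");b=grab_frame("top")
cv2.imwrite("pics/s6.png",a);cv2.imwrite("pics/t6.png",b)
for c in("scene","top"):
  for t in("key","key_bar","tang_top"):
    for d in boxes_of(c,t)[:2]: p=w(c,d["centre"]);print(c,t,round(d["conf"],2),p.round(1),proj(c,p).round(0))
o=cv2.resize(a[200:380,170:320],(500,600),interpolation=cv2.INTER_CUBIC)
p=cv2.resize(b[180:300,365:440],(300,480),interpolation=cv2.INTER_CUBIC)
q=np.zeros((600,800,3),np.uint8);q[:,:500]=o;q[:480,500:]=p;cv2.imwrite("pics/c6.png",q)
s=sense();m=s["eef_pos"]+[0,0,-122];u=np.radians(155.5);R=np.array([[np.cos(u),-np.sin(u)],[np.sin(u),np.cos(u)]])
for n,z in((" mouth",0),("boxtop",37)):
  for x,y in((24.75,17.75),(24.75,-17.75),(-24.75,-17.75),(-24.75,17.75)):
    P=[*(m[:2]+R@[x,y]),m[2]+z];print(n,x,y,((proj("scene",P)[0]-[170,200])*10/3).round(0),((proj("top",P)[0]-[365,180])*4+[500,0]).round())
E
```

```text
t 13.18 pos [ 523.8 -162.8  257.4] rpy [-179.97   -0.19  155.31] F [ 0.  -0.  -5.1] M [ 0.    0.03 -0.01] op 14.1 q6 -1.44
shift [-1.5  0.5 17.4] turn [-0.03 -0.19 -0.19] shift if turned first [-1.5  0.5 17.4]
scene key 0.75 [510.  402.9 132.6] [[452. 180.]]
scene key 0.58 [ 539.3 -172.   182.7] [[240. 291.]]
scene key_bar 0.71 [507.8 395.3 134. ] [[450. 180.]]
scene key_bar 0.67 [ 536.2 -170.3  184.2] [[240. 289.]]
scene tang_top 0.91 [ 562.4 -169.8   59.7] [[258. 361.]]
top key 0.74 [493.1 404.2 144.4] [[136. 250.]]
top key_bar 0.89 [496.1 403.3 143.2] [[137. 248.]]
top tang_top 0.88 [ 627.2 -136.2   61.7] [[389. 203.]]
 mouth 24.75 17.75 [190. 330.] [681. 296.]
 mouth 24.75 -17.75 [269. 313.] [620. 268.]
 mouth -24.75 -17.75 [295. 386.] [658. 185.]
 mouth -24.75 17.75 [212. 405.] [719. 213.]
boxtop 24.75 17.75 [181. 266.] [694. 283.]
boxtop 24.75 -17.75 [263. 249.] [631. 254.]
boxtop -24.75 -17.75 [289. 320.] [670. 169.]
boxtop -24.75 17.75 [204. 340.] [733. 198.]
```

View pics/c6.png

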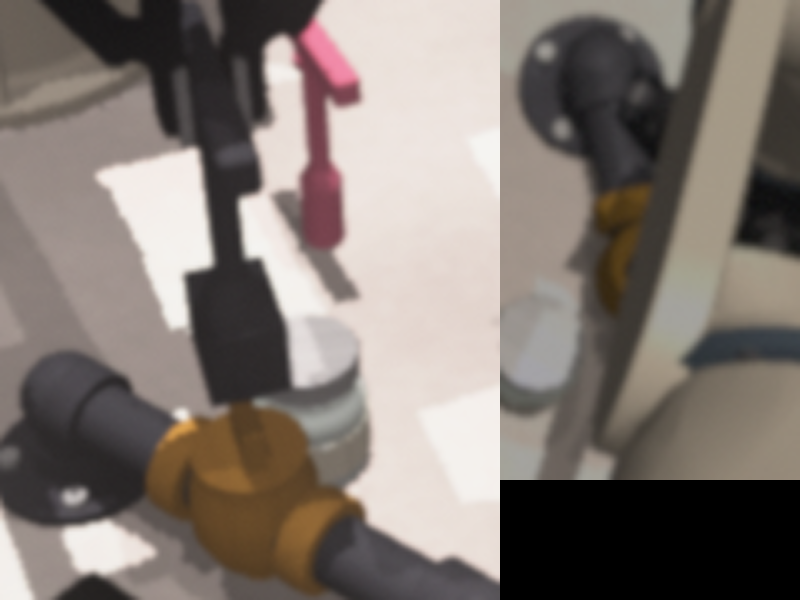

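Call:
{"api": "servo_tool", "payload": {"rows": [[10, [-1.5, 0.5, 10], [0, 0.2, -0.2]], [10, [0, 0, 10], [0, 0, 0]], [10, [0, 0, 4], [0, 0, 0]], [10, [0, 0, 2], [0, 0, 0]], [10, [0, 0, 1.5], [0, 0, 0]], [10, [0, 0, 0], [0, 0, 0]]]}}

```text
clock: 14.32
eef_pos: [526.8, -163.0, 231.9]
tcp_rot: [-3.142, -0.003, 2.718]
contact_force: [0.1, -0.0, -4.8]
opening: 0.171
```

```bash
python3 - <<'E'
from h import *
go(525.3,-163,225,155.5)
E
```

```text
t 14.32 pos [ 526.8 -163.   231.9] rpy [-180.     -0.19  155.73] F [ 0.1 -0.  -4.8] M [-0.02 -0.04 -0.01] op 14.6 q6 -1.45
shift [ 1.4 -0.6  6.9] turn [-0.   -0.19  0.23] shift if turned first [ 1.4 -0.6  6.9]
```

Call:
{"api": "servo_tool", "payload": {"rows": [[10, [0.8, -0.3, 1.5], [0, 0, 0.2]], [10, [0, 0, 1], [0, 0, 0]], [10, [0, 0, 1], [0, 0, 0]], [10, [0, 0, 0], [0, 0, 0]]]}}

```text
clock: 14.82
eef_pos: [525.8, -163.2, 228.3]
tcp_rot: [-3.141, -0.003, 2.715]
contact_force: [-1.2, -1.7, -4.9]
opening: 0.168
```

```bash
python3 - <<'E'
from h import *
go(525.3,-163,225,155.5)
E
```

```text
t 14.82 pos [ 525.8 -163.2  228.3] rpy [-179.97   -0.2   155.53] F [-1.2 -1.7 -4.9] M [-0.34  0.13 -0.11] op 14.3 q6 -1.45
shift [ 0.5 -0.1  3.3] turn [-0.03 -0.2   0.03] shift if turned first [ 0.6 -0.1  3.3]
```

Call:
{"api": "servo_tool", "payload": {"rows": [[10, [0.2, -0.5, 0.5], [0, 0, 0]], [10, [0, 0, 1], [0, 0, 0]], [10, [0, 0, 1], [0, 0, 0]], [10, [0, 0, 0], [0, 0, 0]]]}}

```text
clock: 15.32
eef_pos: [525.4, -163.4, 225.6]
tcp_rot: [-3.141, -0.004, 2.715]
contact_force: [0.1, -1.1, -5.5]
opening: 0.162
```

```bash
cat >>h.py <<'E'
def st():
    s=sense();R=Ro.from_euler("xyz",s["tcp_rot"])
    print("t",round(s["clock"],2),"pos",s["eef_pos"].round(1),"rpy",np.degrees(s["tcp_rot"]).round(2),"Ftool",R.inv().apply(s["contact_force"]).round(1),"Mtool",R.inv().apply(s["wrist_torque"]).round(2))
E
python3 -c "
from h import *
st()"
```

```text
t 15.32 pos [ 525.4 -163.4  225.6] rpy [-179.99   -0.21  155.53] Ftool [-0.6 -1.   5.5] Mtool [ 0.39 -0.14  0.06]
```

Call:
{"api": "servo_tool", "payload": {"rows": [[10, [0, -0.3, 1.5], [0, 0, 0]], [10, [0, 0, 1.5], [0, 0, 0]], [10, [0, 0, 1.5], [0, 0, 0]], [10, [0, 0, 1.5], [0, 0, 0]], [10, [0, 0, 0], [0, 0, 0]]]}}

```text
clock: 15.95
eef_pos: [525.3, -163.5, 219.6]
tcp_rot: [-3.142, -0.004, 2.714]
contact_force: [-0.2, -1.2, -4.6]
opening: 0.166
```

```bash
python3 -c "
from h import *
st()"
```

```text
t 15.95 pos [ 525.3 -163.5  219.6] rpy [-180.     -0.21  155.53] Ftool [-0.4 -1.2  4.6] Mtool [ 0.23 -0.09  0.02]
```

It is sliding onto the tang. Continuing down to the flat top (TCP about 207).

Call:
{"api": "servo_tool", "payload": {"rows": [[10, [0, -0.2, 3], [0, 0, 0]], [10, [0, 0, 3], [0, 0, 0]], [10, [0, 0, 3], [0, 0, 0]], [10, [0, 0, 1], [0, 0, 0]], [10, [0, 0, 0], [0, 0, 0]]]}}

```text
clock: 16.58
eef_pos: [525.2, -163.7, 209.7]
tcp_rot: [3.142, -0.004, 2.714]
contact_force: [-0.1, -1.4, -4.8]
opening: 0.166
```

Call:
{"api": "servo_tool", "payload": {"rows": [[10, [0, 0, 1], [0, 0, 0]], [10, [0, 0, 1], [0, 0, 0]], [10, [0, 0, 0], [0, 0, 0]]]}}

```text
clock: 16.95
eef_pos: [525.2, -163.7, 207.7]
tcp_rot: [3.142, -0.004, 2.714]
contact_force: [-0.5, -1.4, -4.8]
opening: 0.166
```

```bash
python3 -c "
from h import *
st()"
```

```text
t 16.95 pos [ 525.2 -163.7  207.7] rpy [180.    -0.2  155.53] Ftool [-0.2 -1.5  4.8] Mtool [0.08 0.03 0.07]
```

Call:
{"api": "servo_tool", "payload": {"rows": [[10, [0, 0, 0.7], [0, 0, 0]], [10, [0, 0, 0.7], [0, 0, 0]], [10, [0, 0, 0], [0, 0, 0]]]}}

```text
clock: 17.32
eef_pos: [525.6, -163.9, 207.2]
tcp_rot: [3.141, -0.002, 2.714]
contact_force: [-2.6, 0.9, 5.8]
opening: 0.166
```

```bash
python3 -c "
from h import *
st()"
```

```text
t 17.32 pos [ 525.6 -163.9  207.2] rpy [ 1.7999e+02 -1.4000e-01  1.5552e+02] Ftool [ 2.7 -0.3 -5.8] Mtool [0.07 0.42 0.04]
```

Call:
{"api": "servo_tool", "payload": {"rows": [[10, [0, 0, -0.2], [0, 0, 4]], [10, [0, 0, 0], [0, 0, 6]], [10, [0, 0, 0], [0, 0, 6]], [10, [0, 0, 0], [0, 0, 6]], [10, [0, 0, 0], [0, 0, 0]]]}}

```text
clock: 17.95
eef_pos: [525.4, -164.1, 207.2]
tcp_rot: [-3.14, -0.002, 2.331]
contact_force: [-2.2, -1.8, 5.9]
opening: 0.165
```

```bash
python3 -c "
from h import *
st()"
```

```text
t 17.95 pos [ 525.4 -164.1  207.2] rpy [-1.7992e+02 -1.3000e-01  1.3358e+02] Ftool [ 0.3 -2.8 -5.9] Mtool [ 0.57  0.11 -0.06]
```

Call:
{"api": "servo_tool", "payload": {"rows": [[10, [0, 0, 0], [0, 0, 6]], [10, [0, 0, 0], [0, 0, 6]], [10, [0, 0, 0], [0, 0, 6]], [10, [0, 0, 0], [0, 0, 4]]]}}

```text
clock: 18.45
eef_pos: [525.5, -164.0, 207.2]
tcp_rot: [-3.14, -0.002, 1.947]
contact_force: [-1.9, -0.5, 5.9]
opening: 0.164
```

```bash
python3 -c "
from h import *
st()"
```

```text
t 18.45 pos [ 525.5 -164.   207.2] rpy [-1.7988e+02 -9.0000e-02  1.1157e+02] Ftool [ 0.2 -1.9 -5.9] Mtool [ 0.54 -0.05 -0.51]
```

Call:
{"api": "servo_tool", "payload": {"rows": [[10, [0, 0, 0], [0, 0, 3]], [10, [0, 0, 0], [0, 0, 2]], [10, [0, 0, 0], [0, 0, 0]]]}}

```text
clock: 18.82
eef_pos: [525.4, -164.0, 207.2]
tcp_rot: [-3.139, -0.001, 1.862]
contact_force: [-2.3, -0.6, 5.5]
opening: 0.165
```

```bash
python3 -c "
from h import *
st()"
```

```text
t 18.82 pos [ 525.4 -164.   207.2] rpy [-1.7988e+02 -8.0000e-02  1.0669e+02] Ftool [ 0.1 -2.4 -5.5] Mtool [ 0.57 -0.07 -0.28]
```

Now in 1.5° steps until the torque rises at the stop.

Call:
{"api": "servo_tool", "payload": {"rows": [[10, [0, 0, 0], [0, 0, 1.5]], [10, [0, 0, 0], [0, 0, 1.5]]]}}

```text
clock: 19.08
eef_pos: [525.4, -164.0, 207.1]
tcp_rot: [-3.139, -0.001, 1.81]
contact_force: [-2.4, -0.9, 5.4]
opening: 0.166
```

```bash
python3 -c "
from h import *
st()"
```

```text
t 19.07 pos [ 525.4 -164.   207.1] rpy [-1.7987e+02 -8.0000e-02  1.0368e+02] Ftool [-0.3 -2.6 -5.4] Mtool [ 0.59 -0.03 -0.48]
```

Call:
{"api": "servo_tool", "payload": {"rows": [[10, [0, 0, 0], [0, 0, 1.5]], [10, [0, 0, 0], [0, 0, 1]]]}}

```text
clock: 19.32
eef_pos: [525.4, -164.0, 207.2]
tcp_rot: [-3.139, -0.001, 1.766]
contact_force: [-2.2, -1.2, 5.5]
opening: 0.168
```

```bash
python3 -c "
from h import *
st()"
```

```text
t 19.32 pos [ 525.4 -164.   207.2] rpy [-1.7987e+02 -7.0000e-02  1.0119e+02] Ftool [-0.8 -2.5 -5.5] Mtool [ 0.57 -0.09 -0.45]
```

Call:
{"api": "servo_tool", "payload": {"rows": [[10, [0, 0, 0], [0, 0, 1]], [10, [0, 0, 0], [0, 0, 1]]]}}

```text
clock: 19.58
eef_pos: [525.4, -164.0, 207.2]
tcp_rot: [-3.139, -0.001, 1.731]
contact_force: [-2.0, -1.7, 6.1]
opening: 0.167
```

```bash
python3 -c "
from h import *
st()"
```

```text
t 19.57 pos [ 525.4 -164.   207.2] rpy [-1.7986e+02 -7.0000e-02  9.9190e+01] Ftool [-1.3 -2.2 -6. ] Mtool [ 0.56 -0.07 -0.48]
```

Call:
{"api": "servo_tool", "payload": {"rows": [[10, [0, 0, 0], [0, 0, 1]], [10, [0, 0, 0], [0, 0, 1]]]}}

```text
clock: 19.82
eef_pos: [525.4, -164.0, 207.2]
tcp_rot: [-3.139, -0.001, 1.696]
contact_force: [-1.1, -0.8, 6.5]
opening: 0.167
```

```bash
python3 -c "
from h import *
st()"
```

```text
t 19.82 pos [ 525.4 -164.   207.2] rpy [-1.7986e+02 -6.0000e-02  9.7190e+01] Ftool [-0.6 -1.2 -6.5] Mtool [ 0.55 -0.1  -0.62]
```

Call:
{"api": "servo_tool", "payload": {"rows": [[10, [0, 0, 0], [0, 0, 1]], [10, [0, 0, 0], [0, 0, 0]]]}}

```text
clock: 20.08
eef_pos: [525.4, -164.0, 207.2]
tcp_rot: [-3.139, -0.001, 1.68]
contact_force: [-2.6, -0.6, 5.6]
opening: 0.167
```

```bash
python3 -c "
from h import *
st()"
```

```text
t 20.07 pos [ 525.4 -164.   207.2] rpy [-1.7986e+02 -5.0000e-02  9.6250e+01] Ftool [-0.4 -2.7 -5.6] Mtool [ 0.55 -0.08 -0.87]
```

Call:
{"api": "servo_tool", "payload": {"rows": [[10, [0, 0, 0], [0, 0, 1]], [10, [0, 0, 0], [0, 0, 0]]]}}

```text
clock: 20.32
eef_pos: [525.4, -164.0, 207.1]
tcp_rot: [-3.139, -0.001, 1.663]
contact_force: [-3.0, -1.1, 5.8]
opening: 0.168
```

```bash
python3 -c "
from h import *
st()"
```

```text
t 20.32 pos [ 525.4 -164.   207.1] rpy [-1.7985e+02 -4.0000e-02  9.5290e+01] Ftool [-0.8 -3.1 -5.8] Mtool [ 0.51 -0.09 -1.1 ]
```

Call:
{"api": "servo_tool", "payload": {"rows": [[10, [0, 0, 0], [0, 0, -2]], [10, [0, 0, 0], [0, 0, -2]], [10, [0, 0, 0], [0, 0, 0]]]}}

```text
clock: 20.7
eef_pos: [525.6, -164.1, 207.2]
tcp_rot: [-3.14, -0.001, 1.731]
contact_force: [-2.2, -1.0, 5.1]
opening: 0.166
```

```bash
python3 -c "
from h import *
st()"
```

```text
t 20.7 pos [ 525.6 -164.1  207.2] rpy [-1.7988e+02 -7.0000e-02  9.9170e+01] Ftool [-0.6 -2.3 -5.1] Mtool [ 0.41 -0.25 -0.01]
```

Call:
{"api": "servo_tool", "payload": {"rows": [[10, [0, -0.3, -0.2], [0, 0, 0]], [24, [0, 0, 0], [0, 0, 0]], [45, [0, 0, 0], [0, 0, 0]], [45, [0, 0, 0], [0, 0, 0]], [45, [0, 0, 0], [0, 0, 0]], [45, [0, 0, -10], [0, 0, 0]], [45, [0, 0, -30], [0, 0, 0]], [45, [0, 0, -50], [0, 0, 0]]], "force": 20}}

```text
clock: 21.7
eef_pos: [524.3, -163.6, 297.0]
tcp_rot: [-3.136, -0.003, 1.728]
contact_force: [-0.1, -0.7, 0.8]
opening: 0.523
```

Call:
{"api": "servo_tool", "payload": {"rows": [[45, [0, 0, -20], [0, 0, 0]], [45, [0, 0, 0], [0, 0, 0]], [45, [0, 0, 0], [0, 0, 0]]]}}

```text
clock: 22.08
eef_pos: [524.7, -163.8, 315.9]
tcp_rot: [-3.138, -0.002, 1.728]
contact_force: [0.0, -0.2, -0.5]
opening: 0.528
```

```bash
python3 - <<'E'
from h import *
st()
f=grab_frame("wrist");g=grab_frame("scene");cv2.imwrite("pics/w7.png",f);cv2.imwrite("pics/s7.png",g)
q=np.zeros((600,800,3),np.uint8);q[:300,:400]=cv2.resize(f,(400,300));q[:,400:]=cv2.resize(g[190:400,160:300],(400,600));q[300:,:400]=cv2.resize(g,(400,300))
cv2.imwrite("pics/c7.png",q)
C=np.array([525.3,-163.5]);a=np.radians(100)
d=np.array([np.cos(a),np.sin(a)]);
P=[[*(C+60*d),235],[*(C-60*d),235],[*C,226],[*C,85]]
print(proj("wrist",P).round(),(proj("scene",P)-[160,190])*20/7+[400,0])
E
```

```text
t 22.07 pos [ 524.7 -163.8  315.9] rpy [-1.7977e+02 -1.4000e-01  9.9030e+01] Ftool [-0.2  0.   0.5] Mtool [-0.01  0.02  0.03]
[[317. 164.]
 [320. 338.]
 [319. 253.]
 [319. 208.]] [[702.03663683 123.28505029]
 [520.10311723 247.17793544]
 [618.61827596 196.69199986]
 [642.92580541 409.20075581]]
```

View pics/c7.png

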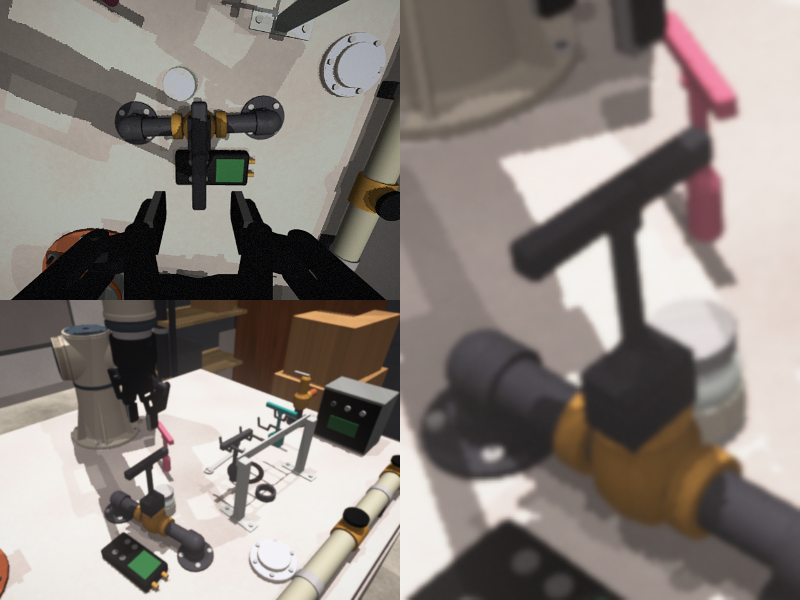

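The key stands upright and released on the cock, and the nut key still hangs. One numeric check of the handle against the pipe.

```bash
python3 - <<'E'
from h import *
g=cv2.cvtColor(cv2.imread("pics/w7.png"),cv2.COLOR_BGR2GRAY)
ang=lambda e:np.degrees(np.arctan2(*(e[1]-e[0])[1::-1]))%180
# pipe edges: dark pipe columns between elbow and collar
def edges(cols,z):
    up=[];lo=[]
    for c in cols:
        col=g[150:250,c].astype(int);i=np.where(col<60)[0];i=i[(i>20)&(i<80)];up.append(i.min()+150);lo.append(i.max()+150)
    print(cols,up,lo)
    return [[c,(a+b)/2] for c,a,b in zip(cols,up,lo)]
L=edges([236,244,252,260,266],48);R=edges([366,374,382,390,398],48)
m=np.array(L+R);P=atz("wrist",m,60);k=np.polyfit(P[:,0],P[:,1],1);print("pipe",np.degrees(np.arctan(k[0])))
# bar edges at rows below pipe
xs=[]
for r in range(180,325,12):
    i=np.where(g[r,295:345]<50)[0]+295;xs.append([(i.min()+i.max())/2,r,i.min(),i.max()])
print(np.array(xs).tolist())
E
```

```text
[236, 244, 252, 260, 266] [np.int64(173), np.int64(174), np.int64(186), np.int64(185), np.int64(187)] [np.int64(227), np.int64(221), np.int64(217), np.int64(216), np.int64(217)]
[366, 374, 382, 390, 398] [np.int64(181), np.int64(181), np.int64(180), np.int64(171), np.int64(175)] [np.int64(212), np.int64(212), np.int64(211), np.int64(211), np.int64(217)]
pipe 11.290330922914892
[[318.5, 180.0, 301.0, 336.0], [319.5, 192.0, 295.0, 344.0], [322.0, 204.0, 300.0, 344.0], [318.0, 216.0, 300.0, 336.0], [318.5, 228.0, 301.0, 336.0], [319.5, 240.0, 295.0, 344.0], [319.5, 252.0, 295.0, 344.0], [319.5, 264.0, 295.0, 344.0], [319.5, 276.0, 295.0, 344.0], [319.5, 288.0, 295.0, 344.0], [318.5, 300.0, 308.0, 329.0], [318.5, 312.0, 308.0, 329.0], [318.0, 324.0, 308.0, 328.0]]
```

```bash
python3 -c "
from rig import *
print(sign_off())"
```

```text
the job is handed in; nothing more can be done
None
```

The gas cock is turned to its stop, and the cock key is left standing released on it. I handed the job in at about 22 s of the 58 s allowed; sign-off reports no verdict.

- **Pick-up:** I took the dark key with the box socket off the left pair of prongs, lifted it straight up and carried it clear over the rack.
- **Fit:** The key went down over the tang, which was about 36° clockwise of the pipe. The force rose when the mouth was at the height of the cock's flat top, so it is fully home.
- **Turn:** I turned it clockwise until the torque climbed from about 0.5 to 1.1 N m at the stop. I then eased back 4°, within the slot's play, until the torque was zero, and let go.

**Last checks:**
- **Key:** The pictures show it upright and seated. The handle measured about 87.5° to the pipe, against roughly 84° needed.
- **Surroundings:** The other key still hangs, and the gear looks undisturbed by eye; I did not measure its positions again. The tool force is about zero and the gripper is clear.
- **Disagreement:** My first top-camera reading of the cock's position was about 11 mm off the wrist camera's. That was partly a misjudged pixel and height. A second wrist view from another angle agreed with the first to about 1 mm, and I used that position.

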